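# Pull the spent filter cassette from the vacuum pump

## Task

Switch the vacuum pump off by pressing the raised end of its rocker switch fully down. Then take out the spent filter cassette, the one whose indicator pin has popped up: pinch its two side catches together with the fingers, draw it straight up out of its bay, and finish while still holding it by the pinched catches, upright and still, its underside about 8 cm above the pump's deck. Leave the other cassette seated in its bay and do not disturb the bottle, the flask or the cork ring beside the pump.

Things in the scene. Friction and masses are not known exactly. Their poses are not given: they have to be found in the camera images.
- pump: Grey bench vacuum pump, fixed: case 240 (x) by 300 (y) mm, flat top deck 140 mm above the bench; two pump heads stick out behind to x = 175, below the deck. Origin: centre of its underside, bench level; x from its front to its rear, y to its left, z up. On the deck near the front edge: rocker switch at (-88, -50) mm, flat display at (-88, 70); behind them two filter bays side by side.
- switch (a joint): Rocker switch, a V-shaped grey rocker 26 (x) by 40 (y) mm rocking about the pump's x axis. 0 rad = on: the -y half slopes up, its end 7 mm above the level +y half, which is 5 mm above the deck. 0.35 rad = off: the -y half is down level, 5 mm above the deck. Stiff (about 3 N on the end), stays where left, starts within 0.05 of on. Off counts above 0.28 rad.
- switch_high_end (a point): Where to press: point fixed on the pump over the middle of the rocker's -y half, 14 mm to the -y side of the pivot, at that half's height when fully down (5 mm above the deck). The half stands about 5 mm above this point at the start. Its end lies 6 mm farther to -y.
- bay_left (a point): Centre of the left filter bay at deck level, (35, 55) mm in the pump's frame. A bay is a black collar 65 (x) by 79 (y) mm outside and 22 mm high; a cassette's lower 22 mm stands inside it. The collar's y sides have inward lips that hold the cassette's hooks down.
- bay_right (a point): Centre of the right filter bay, the same, at (35, -55) mm in the pump's frame.
- spent_cassette: Spent filter cassette: its round white indicator pin (16 mm across) stands 18 mm up from the middle of its top. Grey box 50 (x) by 40 (y) by 82 mm high, 0.2 to 0.35 kg; origin: centre of its underside, on the deck in one of the bays; axes along the pump's. A spring catch on each y side latches it: locked with catches out, free when both are in. It clears the collar after rising 22 mm.
- spent_pads_mid (a point): Point on the spent cassette midway between its two catches' ribbed thumb pads, 63 mm above its underside. The pads are black, 30 mm wide (x), 26 mm high, outer faces 31 mm to +y and -y of this point (62 mm across; 52 mm with both pressed fully in). Nothing else is within 40 mm of either pad on its outer side.
- spent_cassette_catch_l (a joint): Inward travel of the spent cassette's catch on its +y side: 0 = out (latched), 0.005 m = fully in. Spring: 3 N to start it, 9.5 N when fully in; let go, it springs out again. Its hook clears the bay's lip beyond 0.003.
- spent_cassette_catch_r (a joint): The same for the catch on its -y side.
- good_cassette: The other cassette, same in every way except that its indicator pin is down (3 mm above its top). It stands in the other bay, 110 mm beside the spent one, and stays there. Origin: centre of its underside.
- amber_bottle: Amber glass reagent bottle with white cap, 86 mm across, 180 mm high, standing on the bench on the pump's right (-y) side. Origin: centre of its underside. Not to be disturbed.
- cork_ring: Cork ring for round flasks, 110 mm across, 30 mm high, on the bench at the pump's left (+y), in front of the flask. Origin: centre of its underside. Not to be disturbed.
- flask: Conical glass flask, 82 mm across the foot, 130 mm high, on the bench to the pump's left (+y). Origin: centre of its underside. Not to be disturbed.
Things that resemble listed ones, but are neither listed nor needed, are in the scene too. Leave any green or orange look-alike of the good_cassette alone. What is shaped like the spent_cassette but green or orange is not meant.

How it is judged (in metres and radians):
On the way, in this order (a step that is already met when the one before it is completed fails the run):
1. the pump's rocker switch is pressed over to off (value of joint switch above 0.28 rad), for 0.1 s.
2. the spent cassette, both catches pinched, is drawn up out of its bay (value of joint each of spent_cassette_catch_l, spent_cassette_catch_r above 0.003 m and z of spent_cassette in the frame of pump above 0.165 m), for 0.2 s.
At the end, for the whole second after the job is handed in: Switch off (over 0.28 rad); spent cassette held in the fingers (over 5 N), both catches in at least 3 mm, clear of pump and other cassette, underside 50 mm or more above the deck, within 0.2 rad of upright, under 30 mm/s; the other cassette within 5 mm of its start (value of joint switch above 0.28 rad and z of spent_cassette in the frame of pump above 0.19 m and value of joint each of spent_cassette_catch_l, spent_cassette_catch_r above 0.003 m and contact force between the fingers and spent_cassette above 5 N and contact force between each of pump, good_cassette and spent_cassette below 0.1 N and angle between spent_cassette's own z axis and vertical below 0.2 rad and linear speed of spent_cassette below 0.03 m/s and distance of good_cassette from where it was at the start of the episode below 0.005 m); the arm keeps its last pose, push and grip.
It fails at once if the spent cassette leaves its seat while the pump is still on (value of joint switch below 0.28 rad and z of spent_cassette in the frame of pump above 0.15 m).
It fails at once if the other cassette is pulled from its seat (distance of good_cassette from where it was at the start of the episode above 0.01 m).
It fails at once if the bottle, cork ring or flask is moved more than 3 cm (distance of any of amber_bottle, cork_ring, flask from where it was at the start of the episode above 0.03 m).
It also fails if it takes over 40 s, if anything falls off the work surface, if the arm or the gripper's body presses on something with over 40 N, if the wrist force passes 120 N, or if a joint passes its speed limit or range.

## Robot

A 6-joint arm with a two-finger parallel gripper is mounted at the origin on the work surface. World frame = base frame: x ahead of the robot, y to its left, z up, the work surface at z = 0. Lengths are in mm, angles in rad, forces in N, time in s.
With the tool pointing down it reaches from about 400 to 825 mm from the base axis. Payload 7 kg.
Tool frame: the origin (TCP) lies at the very end of the fingers, on their centre line; the grasp point (between the pads) lies 19 mm behind it; z points along the fingers, y is the line along which they close (so a half turn about z gives the same grasp; the last joint's range is limited). The gripper opens to 85 mm and grips with 20 to 120 N. Pads are 22 mm wide; open, the fingers measure 114 mm over their backs; the gripper's body (76 mm by 85 mm) begins 54 mm behind the grasp point. The pads swing forward as they close: fully open they stand 13 mm farther back than shut.
Start: joints at [1.531, 0.359, 0.012, 0, -1.224, -0.288], TCP at [217.332, 639.032, 231.302] pointing down, gripper open.
Joint ranges: [-3.07, 3.07], [-1.43, 2.12], [-1.02, 1.25], [-3.03, 1.67], [-3.05, -0], [-3.03, 3.03]. Speed limits (rad/s): [2.39, 2.39, 3.01, 3.14, 3.14, 3.14].

## Interface

Orientations are given as a unit quaternion [x, y, z, w].
In Python, from bench import robot, eyes, cut_out, place_of gives the robot as it stands.
- The arm moves only by the shell command python3 -m creep 'ROWS'. ROWS is JSON, a list of rows, each a list of 7 numbers: the turn, a rotation vector about the tool's x, y, z in rad, then the shift along the tool's x, y, z in m, then the closure, from 0 (fully open) to 1 (shut). A call has 1 to 8 rows; each row shifts and turns the commanded pose from where the row before left it, along the tool's axes as they then stand; what a row does not reach is not made up. A row lasts 1/10 s, in which the tool goes at most 50 mm and 8.59 degrees, less where a joint would pass 70% of its speed; a pose out of reach is approached as far as the arm can. A call is refused whole if a number of a shift passes 0.05 or a number of a turn 0.15, either way. A call with a gripper value outside its range is refused whole. The fingers move at their own pace and stop on an object; the grip force is fixed at half the most. Time passes only in rows, so rows that do not move let the fingers close. It gives the time, the measured TCP pose, the force, the opening and the grip force at its end, in the units of the state.
- robot.sense(): the state, without advancing time (a new reading comes with each control period).
- eyes.get_image(name): name is "side" or "top"; returns (picture, depth): 420x560x3 uint8, red, green, blue; 420x560 float32, mm along the optical axis (not along the pixel's ray), 0 where there is no reading.
- eyes.camera_params(name): a dict with "K" (3x3 intrinsics, pixels), "R" (3x3) and "t" (3): a world point X has camera coordinates R X + t. Camera axes: x right, y down, z forward; pixel columns grow to the right and rows downward; lengths in mm; the calibration is good to about 2 mm. A picture is of the moment at which its call begins. camera_params takes no time and is no camera call.
- robot.close_job(): hands the job in; it is judged then, once.
Trained networks look in the newest picture that a camera, given by its name, has taken for a name from the list of things; names that differ only in an ending like _2 or _b are one class to them, and where a whole thing is asked for, a point or a joint stands for the part that bears it (a point fixed in the world has none). Each returns a list of dicts, best first, with "score" (0 to 1); they miss things now and then, are a little off and sometimes report something else, mostly with a low value. They report only what shows in the picture. A call takes as long as a camera call. They do not tell look-alikes from the thing itself.
- cut_out(query, camera): "mask" (420x560 bool, what is visible of it) and "box" ([centre column, centre row, width, height] in pixels, round what is visible of it).
- place_of(query, camera): "pixel" ([row, column] in pixels: a listed point, or the origin of a listed thing).
The state is a dict: "time": time; "joint_pos": joint angles; "qd": joint speeds; "effort": joint torques, N m; "tool_pos": TCP position; "ee_rot": TCP orientation; "contact_force": force on the tool from outside, world axes, zero at the start; "wrist_torque": the same for the moment, N m; "finger_gap": opening from 0.0 (shut) to 1.0 (fully open); "finger_force": force on a finger pad.
Only numpy, scipy, OpenCV 4.12 (cv2) and the standard library are available. Lean on these libraries where they do the work, as an engineer would, in place of code of your own. Each camera call takes 0.05 s, during which the arm holds its last target. There are 200 camera calls.

## Working session

There is one attempt and no reset: what is moved stays moved. The work goes in short steps, Python scripts to look and compute and a shell command to move; the robot and the scene stay as the last step left them, time stands still between calls to the robot, and variables do not carry over. Pictures are saved under pics/ and viewed, at most 10 in all, crops included, and the job is handed in when it is done.

```bash
ls; mkdir -p pics; python3 - <<'E'
from bench import robot, eyes, cut_out, place_of
import cv2, numpy as np
s=robot.sense(); print(s)
ims=[]
for n in("side","top"):
    im,d=eyes.get_image(n); cv2.imwrite(f"pics/{n}0.png",im[...,::-1]); np.save(f"pics/{n}d.npy",d)
    p=eyes.camera_params(n); print(n,np.round(p["K"],1).tolist(),np.round(p["R"],3).tolist(),np.round(p["t"],1).tolist())
    for q in ("switch_high_end","bay_left","bay_right","spent_cassette","spent_pads_mid","good_cassette","pump"):
        print(q,[(np.round(r["pixel"],1).tolist(),round(r["score"],2)) for r in place_of(q,n)][:3])
E
```

```text
pics
{'time': 0.0, 'joint_pos': array([ 1.53108880e+00,  3.59392704e-01,  1.10967511e-02, -3.44914278e-04,
       -1.22410933e+00, -2.88099497e-01]), 'qd': array([ 4.39727115e-05, -5.67596351e-04,  1.55849980e-03,  1.12203007e-03,
       -6.29653108e-04,  9.84783712e-04]), 'effort': array([ 1.28559874e-03, -5.83311617e+01,  2.93437797e+01,  6.93725020e+00,
       -5.61908557e-03,  1.72222087e-05]), 'tool_pos': array([217.20096236, 638.6075923 , 230.3773566 ]), 'ee_rot': array([ 9.86587947e-01, -1.63228521e-01, -6.12442867e-05,  8.18366947e-04]), 'contact_force': array([-0.54743977, -1.21266801,  1.11082647]), 'wrist_torque': array([ 0.00648251, -0.01513655,  0.01911485]), 'finger_force': 0.0, 'finger_gap': 0.9993723598862729}
side [[460.4, 0.0, 285.3], [0.0, 460.4, 209.1], [0.0, 0.0, 1.0]] [[-0.97, -0.242, 0.013], [-0.186, 0.711, -0.678], [0.154, -0.66, -0.735]] [560.1, 173.9, 1053.2]
switch_high_end [([203.1, 353.8], 0.82)]
bay_left [([214.1, 273.8], 0.56)]
bay_right [([181.2, 301.2], 0.86)]
spent_cassette [([163.0, 285.5], 0.81), ([181.3, 298.4], 0.69), ([203.4, 402.8], 0.65)]
spent_pads_mid [([162.8, 300.1], 0.98), ([187.5, 409.5], 0.79), ([145.9, 281.0], 0.69)]
good_cassette [([205.2, 202.6], 0.85), ([212.6, 276.6], 0.84), ([270.5, 176.8], 0.58)]
pump []
top [[399.0, 0.0, 276.8], [0.0, 399.0, 208.0], [0.0, 0.0, 1.0]] [[-0.025, -1.0, 0.004], [-0.983, 0.024, -0.183], [0.183, -0.008, -0.983]] [66.2, 577.6, 1058.5]
switch_high_end [([260.7, 306.9], 0.64)]
bay_left [([195.0, 275.1], 0.58)]
bay_right []
spent_cassette [([204.9, 319.9], 0.95), ([309.8, 363.4], 0.87), ([185.3, 381.6], 0.62)]
spent_pads_mid [([181.2, 387.8], 0.91), ([203.9, 318.0], 0.86), ([307.0, 369.4], 0.57)]
good_cassette [([193.3, 277.6], 0.92), ([139.9, 239.5], 0.69), ([135.5, 302.4], 0.59)]
pump [([223.5, 287.7], 0.95), ([257.7, 308.1], 0.5)]
```

```bash
python3 - <<'E'
import cv2
for n,(r0,r1,c0,c1) in dict(side=(90,300,130,430),top=(110,330,200,420)).items():
    a=cv2.imread(f"pics/{n}0.png"); cv2.imwrite(f"pics/{n}0c.png",cv2.resize(a[r0:r1,c0:c1],None,fx=2.6,fy=2.6,interpolation=cv2.INTER_CUBIC))
E
```

```text
(no output)
```

View pics/side0c.png

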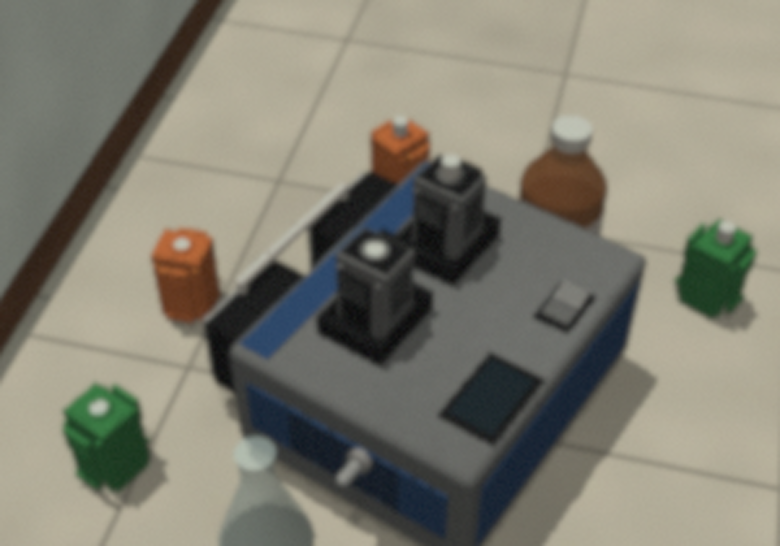

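View pics/top0c.png

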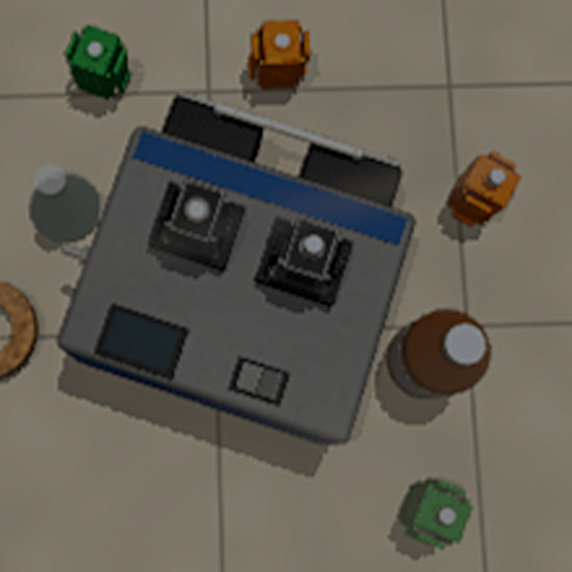

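View pics/top0.png

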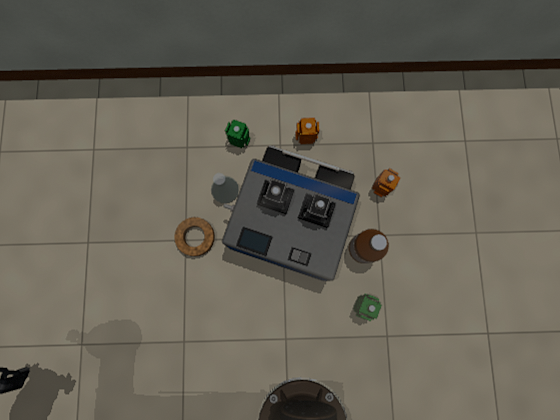

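The side view shows the raised pin on the right-bay cassette (crop ≈(450,165), full ≈(303,153)). The left one (full ≈(274,186)) has its pin down. The switch is at full ≈(350,207) in the side view and (300,256) in the top view, with its raised half on the bottle side. Next I'll measure with depth and triangulation.

```bash
cat > h.py <<'E'
import numpy as np, cv2
from bench import robot, eyes, cut_out, place_of
def P(n):
    p=eyes.camera_params(n); return [np.array(p[k],float) for k in("K","R","t")]
def cloud(n,d):
    K,R,t=P(n); v,u=np.mgrid[:420,:560]
    c=np.stack([(u-K[0,2])/K[0,0]*d,(v-K[1,2])/K[1,1]*d,d],-1)
    w=(c-t)@R; w[d<=0]=np.nan; return w
def proj(n,X):
    K,R,t=P(n); c=(K@(R@np.asarray(X,float)+t)); return c[:2]/c[2]
def tri(ps):
    M=[K@np.c_[R,t] for K,R,t in map(P,("side","top"))]
    X=cv2.triangulatePoints(M[0],M[1],np.array(ps[0],float).reshape(2,1),np.array(ps[1],float).reshape(2,1)); return (X[:3]/X[3]).ravel()
E
python3 - <<'E'
from h import *
for n in("side","top"):
    d=np.load(f"pics/{n}d.npy"); w=cloud(n,d)
    reg=np.zeros(d.shape,bool)
    if n=="top": reg[150:285,220:365]=1
    else: reg[130:300,200:385]=1
    m=reg&(abs(w[...,2]-140)<9)
    m=cv2.morphologyEx(m.astype(np.uint8),cv2.MORPH_OPEN,np.ones((3,3)))
    _,lab,st,_=cv2.connectedComponentsWithStats(m); m=lab==1+np.argmax(st[1:,4])
    r=cv2.minAreaRect(w[m][:,:2].astype(np.float32)); print(n,"deck",m.sum(),np.median(w[m][:,2]),r)
    for nm,z0 in(("top",222),("pin",240)):
        k=reg&(abs(w[...,2]-z0)<6); c,lab,st,_=cv2.connectedComponentsWithStats(k.astype(np.uint8))
        for i in range(1,c):
            if st[i,4]>8:
                q=w[lab==i]; print(nm,st[i,4],np.round(np.median(q,0)),np.round((q.max(0)+q.min(0))/2),)
print("sw",tri(([353.8,203.1],[306.9,260.7])))
print("pads",tri(([300.1,162.8],[318,203.9])))
print("bayL",tri(([273.8,214.1],[275.1,195.0])))
print("spent org",tri(([298.4,181.3],[319.9,204.9])))
E
```

```text
side deck 7946 139.09635579985468 ((537.5361938476562, 17.447906494140625), (301.92803955078125, 239.00466918945312), 69.94261169433594)
top 271 [549. -39. 221.] [552. -46. 222.]
top 378 [589.  61. 222.] [590.  58. 221.]
pin 36 [552. -43. 238.] [552. -45. 237.]
top deck 8856 139.55856923611213 ((537.3413696289062, 17.17413330078125), (299.51373291015625, 239.8964080810547), 69.98685455322266)
top 345 [588.  57. 222.] [588.  58. 222.]
top 309 [548. -45. 222.] [551. -45. 221.]
pin 39 [551. -47. 239.] [551. -47. 239.]
sw [426.44517717 -19.38103417 138.98205656]
pads [557.94596813 -45.94733496 206.15559748]
bayL [593.85687357  56.09007147 137.38060968]
spent org [564.92816905 -58.54205472 137.25481946]
```

```bash
cat >> h.py <<'E'
from scipy.spatial.transform import Rotation as Ro
C=np.array([537.4,17.3,0]); YAW=-20.0
RP=Ro.from_euler('z',YAW,degrees=True)
W=lambda p: C+RP.apply(p)
GOAL=Ro.from_matrix(np.array(RP.as_matrix())@np.diag([1,-1,-1]))
def to(X):
    s=robot.sense(); r=Ro.from_quat(s["ee_rot"])
    print("t",round(s["time"],2),"tcp",np.round(s["tool_pos"],1),"F",np.round(s["contact_force"],1),"gap",round(s["finger_gap"],3),"ff",round(s["finger_force"],1))
    print("  pump frame",np.round(RP.inv().apply(s["tool_pos"]-C),1),"shift mm in tool",np.round(r.inv().apply(X-s["tool_pos"]),1),"turn",np.round((r.inv()*GOAL).as_rotvec(),3))
E
python3 - <<'E'
from h import *
for n in("side","top"):
    print(n,[np.round(proj(n,W(p)),1).tolist() for p in((-88,-50,145),(-88,-70,152),(35,-55,240),(35,55,225))])
    d=np.load(f"pics/{n}d.npy"); w=cloud(n,d); q=RP.inv().apply((w-C).reshape(-1,3))
    m=(abs(q[:,0]+88)<25)&(abs(q[:,1]+50)<30)&(q[:,2]>142.5); print(m.sum(),np.round(q[m].min(0)),np.round(q[m].max(0)),np.round(np.median(q[m],0)))
    m&=q[:,2]>148;print(m.sum(),np.round(np.median(q[m],0),1) if m.any() else 0)
to(W((-88,-66,230)))
E
```

```text
side [[347.6, 206.6], [352.4, 199.0], [303.6, 151.4], [274.4, 185.7]]
179 [-111.  -73.  143.] [-71. -24. 152.] [-88. -52. 145.]
29 [-86.2 -64.7 149.4]
top [[299.0, 256.5], [306.8, 258.9], [319.8, 203.9], [274.8, 190.6]]
212 [-113.  -76.  143.] [-66. -20. 153.] [-88. -52. 145.]
43 [-88.  -64.4 149.3]
t 0.8 tcp [217.4 639.  231.4] F [ 0.4 -0.4 -0. ] gap 1.002 ff 0.0
  pump frame [-513.4  474.8  231.4] shift mm in tool [413.8 549.7   1.3] turn [-0.     0.     0.021]
```

Heights and sizes match the text: deck 139–140 mm, rocker end 149–153 mm, pin 239 mm. I'll move over with the fingers shut.

```bash
python3 -m creep '[[0,0,0.021,0.03,0.04,0,1],[0,0,0,0.03,0.04,0,1],[0,0,0,0.03,0.04,0,1],[0,0,0,0.03,0.04,0,1],[0,0,0,0.03,0.04,0,1],[0,0,0,0.03,0.04,0,1],[0,0,0,0.03,0.04,0,1]]'; python3 -m creep '[[0,0,0,0.03,0.04,0,1],[0,0,0,0.03,0.04,0,1],[0,0,0,0.03,0.04,0,1],[0,0,0,0.03,0.04,0,1],[0,0,0,0.03,0.04,0,1],[0,0,0,0.02,0.03,0,1],[0,0,0,0,0,0,1]]'; python3 -c "
from h import *
to(W((-88,-66,160)))"
```

```text
time: 1.5
tool_pos: [320.2, 302.5, 231.6]
ee_rot: [0.985, -0.173, 0.0, -0.0]
contact_force: [1.7, 0.7, 0.5]
finger_gap: 0.001
finger_force: 0.0
time: 2.2
tool_pos: [401.3, 26.7, 231.4]
ee_rot: [0.984, -0.176, 0.0, 0.0]
contact_force: [0.3, 0.5, -0.6]
finger_gap: 0.0
finger_force: 0.0
t 2.2 tcp [401.3  26.7 231.4] F [ 0.3  0.5 -0.6] gap 0.0 ff 0.0
  pump frame [-131.1  -37.7  231.4] shift mm in tool [43.2 28.1 71.5] turn [ 0.    -0.    -0.005]
```

```bash
python3 -m creep '[[0,0,-0.005,0.022,0.014,0.01,1],[0,0,0,0.021,0.014,0.02,1],[0,0,0,0,0,0.025,1],[0,0,0,0,0,0.016,1],[0,0,0,0,0,0,1]]'; python3 -c "
from h import *
to(W((-88,-66,145)))
im,d=eyes.get_image('side'); cv2.imwrite('pics/s1.png',cv2.resize(im[130:270,270:430,::-1],None,fx=4,fy=4))"
```

```text
time: 2.7
tool_pos: [430.7, -11.0, 158.5]
ee_rot: [0.985, -0.171, -0.002, 0.001]
contact_force: [-0.6, -0.1, 0.5]
finger_gap: -0.003
finger_force: 0.0
t 2.7 tcp [430.7 -11.  158.5] F [-0.6 -0.1  0.5] gap -0.003 ff 0.0
  pump frame [-90.6 -63.1 158.5] shift mm in tool [ 2.6  2.9 13.5] turn [0.002 0.003 0.005]
```

View pics/s1.png

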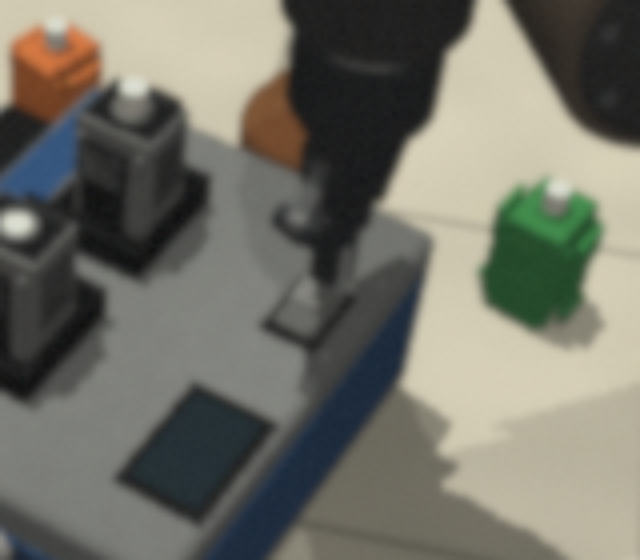

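The shut fingers hang just over the rocker's raised half (crop ≈(325,280)). The bottle stands clear behind them. Pressing now.

```bash
python3 -m creep '[[0,0,0,0.003,0.003,0.005,1],[0,0,0,0,0,0.004,1],[0,0,0,0,0,0.003,1],[0,0,0,0,0,0.002,1],[0,0,0,0,0,0,1],[0,0,0,0,0,0,1]]'; python3 -c "
from h import *
to(W((-88,-66,144.5)))"
```

```text
time: 3.35
tool_pos: [434.0, -14.5, 146.4]
ee_rot: [0.985, -0.171, 0.0, -0.0]
contact_force: [0.1, -1.3, 1.0]
finger_gap: -0.001
finger_force: 0.7
t 3.35 tcp [434.  -14.5 146.4] F [ 0.1 -1.3  1. ] gap -0.001 ff 0.7
  pump frame [-86.3 -65.2 146.4] shift mm in tool [-1.7  0.8  1.9] turn [-0.    -0.     0.005]
```

```bash
python3 -m creep '[[0,0,0,0,0,0.001,1],[0,0,0,0,0,0.001,1],[0,0,0,0,0,0.001,1],[0,0,0,0,0,0,1],[0,0,0,0,0,0,1]]'; python3 -c "
from h import *
to(W((-88,-66,144.5)))"
```

```text
time: 3.85
tool_pos: [434.2, -14.6, 144.9]
ee_rot: [0.985, -0.171, 0.0, -0.0]
contact_force: [-7.0, 0.5, 20.3]
finger_gap: -0.005
finger_force: 10.3
t 3.85 tcp [434.2 -14.6 144.9] F [-7.   0.5 20.3] gap -0.005 ff 10.3
  pump frame [-86.1 -65.2 144.9] shift mm in tool [-1.9  0.7  0.4] turn [-0.    -0.001  0.006]
```

It has bottomed out: 20 N at z = 144.9. I'll retract, open and check.

```bash
python3 -m creep '[[0,0,0,0,0,-0.02,1],[0,0,0,0,0,-0.04,1],[0,0,0,0,0,-0.04,0],[0,0,0,-0.02,0,-0.02,0],[0,0,0,-0.02,0,0,0],[0,0,0,0,0,0,0]]'; python3 -c "
from h import *
to(W((35,-55,262)))
for n in('side','top'):
    im,d=eyes.get_image(n); w=cloud(n,d); q=RP.inv().apply((w-C).reshape(-1,3))
    m=(abs(q[:,0]+88)<12)
    for y in (-66,-34): k=m&(abs(q[:,1]-y)<6)&(q[:,2]<165); print(n,y,k.sum(),np.round(np.median(q[k,2]),1))
    if n=='side': cv2.imwrite('pics/s2.png',cv2.resize(im[130:270,270:430,::-1],None,fx=4,fy=4))"
```

```text
time: 4.45
tool_pos: [394.7, -0.5, 263.8]
ee_rot: [0.985, -0.171, 0.0, -0.001]
contact_force: [-0.2, 1.0, 0.2]
finger_gap: 0.68
finger_force: 0.0
t 4.45 tcp [394.7  -0.5 263.8] F [-0.2  1.   0.2] gap 0.68 ff 0.0
  pump frame [-128.   -65.6  263.8] shift mm in tool [163.   -9.6   1.9] turn [-0.002 -0.001  0.006]
side -66 38 144.1
side -34 67 147.5
top -66 0 nan
top -34 0 nan
  return _methods._mean(a, axis=axis, dtype=dtype,
  ret = ret.dtype.type(ret / rcount)
```

View pics/s2.png

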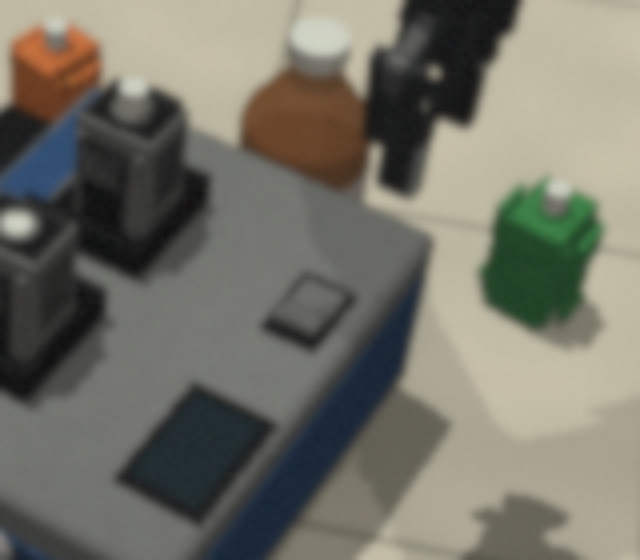

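The rocker is over: its -y half is now level (144 mm) and the +y half is raised (crop ≈(310,300)). Next I'll go above the spent cassette.

```bash
python3 -m creep '[[0,0,0.006,0.03,-0.005,-0.002,0],[0,0,0,0.035,-0.005,0,0],[0,0,0,0.035,0,0,0],[0,0,0,0.035,0,0,0],[0,0,0,0.028,0,0,0],[0,0,0,0,0,0,0],[0,0,0,0,0,0,0]]'; python3 -c "
from h import *
to(W((35,-55,180)))"
```

```text
time: 5.25
tool_pos: [553.1, -47.9, 263.4]
ee_rot: [0.985, -0.175, -0.002, 0.001]
contact_force: [-0.6, -0.2, -0.2]
finger_gap: 1.001
finger_force: 0.0
t 5.25 tcp [553.1 -47.9 263.4] F [-0.6 -0.2 -0.2] gap 1.001 ff 0.0
  pump frame [ 37.  -55.9 263.4] shift mm in tool [-1.8 -1.  83.4] turn [ 0.002  0.003 -0.002]
```

```bash
python3 -m creep '[[0,0,0,-0.002,-0.001,0.02,0],[0,0,0,0,0,0.025,0],[0,0,0,0,0,0.02,0],[0,0,0,0,0,0.012,0],[0,0,0,0,0,0.006,0],[0,0,0,0,0,0,0]]'; python3 -c "
from h import *
to(W((35,-55,180)))
im,d=eyes.get_image('side'); cv2.imwrite('pics/s3.png',cv2.resize(im[100:240,220:380,::-1],None,fx=4,fy=4))"
```

```text
time: 5.85
tool_pos: [551.0, -45.7, 182.1]
ee_rot: [0.985, -0.174, -0.0, 0.0]
contact_force: [0.2, 0.3, -0.2]
finger_gap: 0.999
finger_force: 0.0
t 5.85 tcp [551.  -45.7 182.1] F [ 0.2  0.3 -0.2] gap 0.999 ff 0.0
  pump frame [ 34.3 -54.5 182.1] shift mm in tool [0.7 0.5 2.1] turn [ 0.     0.001 -0.   ]
```

View pics/s3.png

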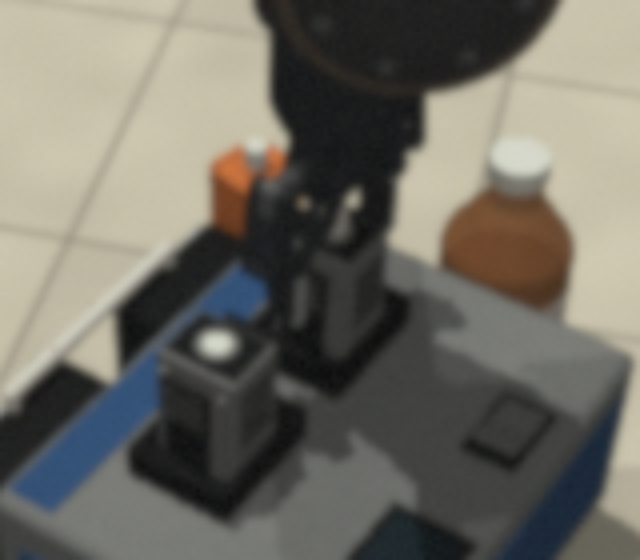

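The fingers straddle the spent cassette (crop ≈(335,290)), the good one at (215,410) is clear, and nothing is touching. Closing.

```bash
python3 -m creep '[[0,0,0,0,0,0.002,0.3],[0,0,0,0,0,0,0.6],[0,0,0,0,0,0,1],[0,0,0,0,0,0,1],[0,0,0,0,0,0,1],[0,0,0,0,0,0,1],[0,0,0,0,0,0,1]]'; python3 -c "
from h import *
to(W((35,-55,300)))"
```

```text
time: 6.6
tool_pos: [551.7, -47.0, 183.6]
ee_rot: [0.985, -0.174, 0.001, 0.001]
contact_force: [-6.9, -3.3, 18.5]
finger_gap: 0.532
finger_force: 60.9
t 6.6 tcp [551.7 -47.  183.6] F [-6.9 -3.3 18.5] gap 0.532 ff 60.9
  pump frame [ 35.5 -55.5 183.6] shift mm in tool [-1.000e-01 -4.000e-01 -1.164e+02] turn [ 0.001 -0.003 -0.   ]
```

Firm grip at 61 N, with 18 N upward reaction from the fingers swinging forward on the pads. Lifting slowly.

```bash
python3 -m creep '[[0,0,0,0,0,-0.002,1],[0,0,0,0,0,-0.003,1],[0,0,0,0,0,-0.005,1],[0,0,0,0,0,-0.008,1],[0,0,0,0,0,-0.01,1],[0,0,0,0,0,-0.01,1],[0,0,0,0,0,0,1],[0,0,0,0,0,0,1]]'; python3 -c "
from h import *
to(W((35,-55,263)))
im,d=eyes.get_image('side'); cv2.imwrite('pics/s4.png',cv2.resize(im[100:240,220:380,::-1],None,fx=4,fy=4))"
```

```text
time: 7.4
tool_pos: [551.4, -45.6, 218.6]
ee_rot: [0.985, -0.174, 0.0, -0.0]
contact_force: [0.7, -0.8, -3.5]
finger_gap: 0.522
finger_force: 61.5
t 7.4 tcp [551.4 -45.6 218.6] F [ 0.7 -0.8 -3.5] gap 0.522 ff 61.5
  pump frame [ 34.7 -54.3 218.6] shift mm in tool [  0.4   0.6 -44.4] turn [-0.001 -0.    -0.001]
```

View pics/s4.png

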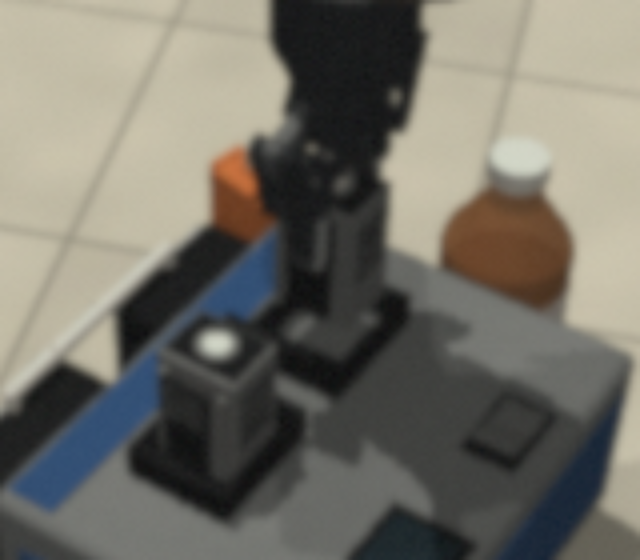

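The spent cassette has risen out of the collar (bottom at crop ≈(330,340)). The 3.5 N load matches its weight. Lifting the rest of the way.

```bash
python3 -m creep '[[0,0,0,0,0,-0.008,1],[0,0,0,0,0,-0.012,1],[0,0,0,0,0,-0.012,1],[0,0,0,0,0,-0.008,1],[0,0,0,0,0,-0.004,1],[0,0,0,0,0,0,1],[0,0,0,0,0,0,1],[0,0,0,0,0,0,1]]'; python3 -c "
from h import *
to(W((35,-55,263)))
w=None
im,d=eyes.get_image('side'); cv2.imwrite('pics/s5.png',cv2.resize(im[80:240,220:400,::-1],None,fx=4,fy=3.7))
w=cloud('side',d); q=RP.inv().apply((w-C).reshape(-1,3)); m=(abs(q[:,0]-35)<32)&(abs(q[:,1]+55)<26)&(q[:,2]>170); c=np.histogram(q[m,2],bins=np.arange(170,300,5)); print(c[0],c[1][0])
m=(abs(q[:,0]-35)<32)&(abs(q[:,1]-55)<26)&(q[:,2]>215); print('good',np.round(np.median(q[m],0),1))"
```

```text
time: 8.25
tool_pos: [551.0, -45.8, 261.8]
ee_rot: [0.985, -0.174, -0.0, 0.0]
contact_force: [-0.2, -0.9, -2.6]
finger_gap: 0.527
finger_force: 61.8
t 8.25 tcp [551.  -45.8 261.8] F [-0.2 -0.9 -2.6] gap 0.527 ff 61.8
  pump frame [ 34.3 -54.6 261.8] shift mm in tool [ 0.7  0.4 -1.2] turn [ 0.     0.001 -0.001]
[ 0  0  0  0  0  0  0  0  0 10 35 22 41 53 45 53 49 37 35 35 33 32 26 36
 33] 170
good [ 33.4  58.3 221.3]
```

View pics/s5.png

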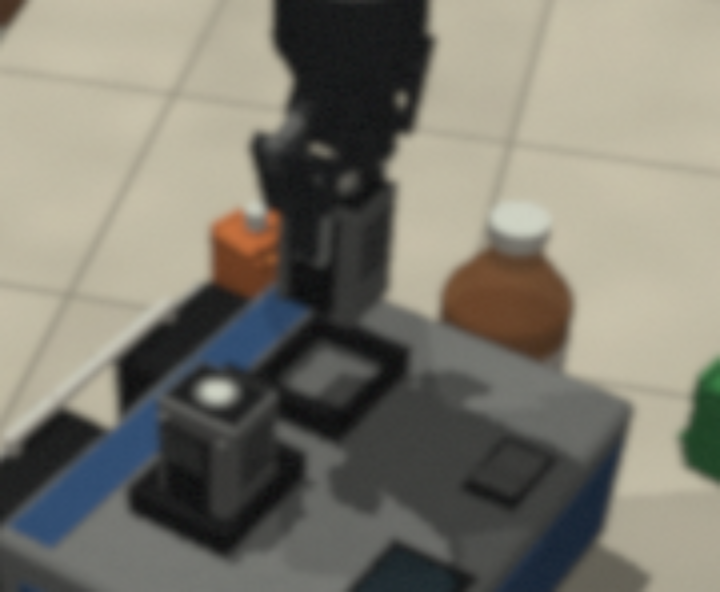

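The cassette hangs upright over the empty bay (crop ≈(335,375)) with its underside about 77 mm above the deck. The good cassette is still seated and the rocker is off. Handing in.

```bash
python3 -c "
from bench import robot
print(robot.close_job())"
```

```text
the job is handed in; nothing more can be done
None
```

The pump is switched off and the job is handed in, with the spent cassette held upright by its pinched catches about 77 mm above the deck; the hand-in returned no verdict.

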